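# Put the colour-test kit back into its holders

### The arm

A 7-joint arm with a two-finger parallel gripper is mounted at the origin on a cart in front of the work surface, level with it; the furniture and walls round the work are solid. World frame = base frame: x ahead of the robot, y to its left, z up, the work surface at z = 0. Lengths are in m, angles in rad, forces in N, time in s.
With the tool pointing down it reaches from about 0.425 to 0.925 m from the base axis. Payload 6.8 kg.
Tool frame: the origin (TCP) lies on the mounting face of the last link; the fingertips stand 173 mm ahead of it and the grasp point (between the pads) lies 155 mm ahead of it; z points along the fingers, y is the line along which they close (so a half turn about z gives the same grasp; the last joint's range is limited). The gripper opens to 85 mm and grips with 20 to 120 N. Pads are 22 mm wide; open, the fingers measure 114 mm over their backs; the gripper's body (76 mm by 85 mm) begins 54 mm behind the grasp point. The pads swing forward as they close: fully open they stand 13 mm farther back than shut.
Start: joints at [-1.41, 0.477, 0.022, 1.555, -0.011, 1.109, -0.083], TCP at [0.179, 0.651, 0.405] pointing down, gripper open.
Joint ranges: [-2.96, 2.96], [-0.34, 2.1], [-1.41, 1.46], [0.24, 2.44], [-1.37, 4.51], [0.17, 1.92], [-2.96, 2.96]. Speed limits (rad/s): [2.39, 2.39, 3.14, 3.14, 3.14, 3.14, 3.14].

### API

Orientations are given as a unit quaternion [w, x, y, z].
In Python, from station import bot gives the robot as it stands. The module is installed in compiled form; this text tells all that it offers.
- The arm moves only by the shell command python3 -m pendant 'ROWS' [FORCE]. ROWS is JSON, a list of rows, each a list of 5 numbers: the finger opening in m, from 0 to 0.0854, then the shift along the tool's x, y, z in m, then the turn about the tool's z in degrees. In form: [[jaw, x, y, z, yaw], ...]. A call has 1 to 12 rows; each row shifts and turns the commanded pose from where the row before left it, along the tool's axes as they then stand; what a row does not reach is not made up. A row lasts 1/12 s, in which the tool goes at most 41.7 mm and 7.16 degrees, less where a joint would pass 70% of its speed; a pose out of reach is approached as far as the arm can. A call with a gripper value outside its range is refused whole. The fingers move at their own pace and stop on an object; FORCE is the grip in N (left out, the last holds). Time passes only in rows, so rows that do not move let the fingers close. It gives the time, the measured TCP pose, the force, the opening and the grip force at its end, in the units of the state.
- bot.get_obs(): the state, without advancing time (a new reading comes with each control period).
- bot.read_camera(name): name is "scene" or "top" or "wrist"; returns (picture, depth): 420x560x3 uint8, blue, green, red; 420x560 float32, m along the optical axis (not along the pixel's ray), 0 where there is no reading.
- bot.camera_model(name): a dict with "intrinsics" (3x3 intrinsics, pixels), "dist_coeffs" ([k1, k2, p1, p2, k3] as OpenCV has them; the pictures are not rectified), "R" (3x3) and "t" (3): a world point X has camera coordinates R X + t. Camera axes: x right, y down, z forward; pixel columns grow to the right and rows downward; lengths in m; the calibration is good to about 2 mm. A picture is of the moment at which its call begins: read the wrist's pose just before it. camera_model takes no time and is no camera call; for the wrist camera it gives the pose at the moment of the call.
- bot.hand_in(): hands the job in; it is judged then, once.
Trained networks look in the newest picture that a camera, given by its name, has taken for a name from the list of things; names that differ only in an ending like _2 or _b are one class to them, and where a whole thing is asked for, a point or a joint stands for the part that bears it (a point fixed in the world has none). Each returns a list of dicts, best first, with "score" (0 to 1); they miss things now and then, are a little off and sometimes report something else, mostly with a low value. They report only what shows in the picture. A call takes as long as a camera call. They do not tell look-alikes from the thing itself.
- bot.boxes_of(name, camera): "at" ([column, row] in pixels, amid what is visible of it).
- bot.trace(name, camera): "mask" (420x560 bool, what is visible of it) and "at" ([column, row] in pixels, amid what is visible of it).
- bot.pinpoint(name, camera): "at" ([column, row] in pixels: a listed point, or the origin of a listed thing).
The state is a dict: "t": time; "q": joint angles; "joint_vel": joint speeds; "joint_torque": joint torques, N m; "eef_pos": TCP position; "tool_rot": TCP orientation; "contact_force": force on the tool from outside, world axes, zero at the start; "torque": the same for the moment, N m; "gripper_width": opening from 0.0 (shut) to 1.0 (fully open); "grasp_force": force on a finger pad.
Only numpy, scipy, OpenCV 4.12 (cv2) and the standard library are available. Lean on these libraries where they do the work, as an engineer would, in place of code of your own. Each camera call takes 0.05 s, during which the arm holds its last target. There are 200 camera calls.

### The job

Tidy up after a colour test: stand the two small amber bottles upright in the two bays of the deep crate, one in each, lay the two flat clips flat and lengthwise in the two-bay low tray, one in each bay, and lay the thick white marker lengthwise on the floor of the long single-bay tray. Set each thing down rather than dropping it, never tip a bottle over, and leave the beaker and the timer where they stand.

Things in the scene. Friction and masses are not known exactly. Their poses are not given: they have to be found in the camera images.
- bottle_a: Small round amber glass bottle with a paper label and a ribbed black screw cap with a pale top, standing upright; one of two alike. Body 43 mm in diameter up to 85 mm, cap 32 mm in diameter from 85 mm to the top at 117 mm; about 0.1 kg. Grip it by the cap. Origin: centre of its underside; z up along its axis.
- bottle_b: Small round amber glass bottle with a paper label and a ribbed black screw cap with a pale top, standing upright; one of two alike. Body 43 mm in diameter up to 85 mm, cap 32 mm in diameter from 85 mm to the top at 117 mm; about 0.1 kg. Grip it by the cap. Origin: centre of its underside; z up along its axis.
- clip_a: Flat pointed sectioning clip lying on its side on the worktop; one of two alike. 81 mm long, 13 mm wide, 14 mm high at the most, but only the lower 9 mm is solid to the fingers; about 20 g. Origin: middle of its length, on its underside; y along its length, x across its 13 mm width, z up. Pinch it across x near the middle.
- clip_b: Flat pointed sectioning clip lying on its side on the worktop; one of two alike. 81 mm long, 13 mm wide, 14 mm high at the most, but only the lower 9 mm is solid to the fingers; about 20 g. Origin: middle of its length, on its underside; y along its length, x across its 13 mm width, z up. Pinch it across x near the middle.
- marker: Thick white marker pen with a red cap lying on its side, 135 mm long, 17 mm across, 16 mm high, about 20 g. Origin: middle of its length, on the side it lies on at the start (z up from there, so its axis is 8 mm above the origin; it turns with the marker if that rolls); y along its length, x across. Pinch it across x at the middle.
- bottle_crate: Deepest of three white plastic holders: a crate with two square bays side by side, one per bottle. Outside 72 (x) by 139 (y) by 50 mm high; walls, divider and floor 5 mm thick. Bays 62 x 62 mm inside, centres at x = 0, y = +33.5 and -33.5 mm. Fixed. Origin: centre of underside, on the worktop (z = 0).
- clip_tray: Low white plastic tray with a divider and two equal bays side by side, one per clip. Outside 113 (x) by 144 (y) by 16 mm high; walls, divider and floor 4 mm thick. Bays 105 mm long (x) by 66 mm wide (y) inside, centres at x = 0, y = +35 and -35 mm; clips lie along x. Fixed. Origin: centre of underside, on the worktop (z = 0).
- marker_tray: Low narrow white plastic tray with one long bay, no divider. Outside 74 (x) by 168 (y) by 16 mm high; walls and floor 4 mm thick. The bay is 66 mm wide (x) and 160 mm long (y) inside, centred on the origin; the marker lies along y. Fixed. Origin: centre of underside, on the worktop (z = 0).
- beaker: Loose clear plastic beaker, not part of the job, standing among the holders: 71 mm in diameter, 88 mm high. Origin: centre of its underside. Leave it where it stands.
- timer: Loose round white twist timer, not part of the job, standing among the holders: 63 mm in diameter, 36 mm high. Origin: centre of its underside. Leave it where it stands.
There are look-alikes about, which are no part of the job. What is shaped like the bottle_a but green or pink is not meant.

How it is judged:
At the end, for the whole second after the job is handed in: Bottles upright in separate crate bays, on the floor, within 15 mm of bay centre; clips flat on separate clip-tray bay floors (22 mm along, 29 mm across); marker level on its tray floor, lengthwise within 0.35 rad, within 20 mm of the middle along it and 34 mm across; all at rest ((((x of bottle_a in the frame of bottle_crate between -0.015 and 0.015 m and y of bottle_a in the frame of bottle_crate between 0.0185 and 0.0485 m) and (x of bottle_b in the frame of bottle_crate between -0.015 and 0.015 m and y of bottle_b in the frame of bottle_crate between -0.0485 and -0.0185 m)) or ((x of bottle_a in the frame of bottle_crate between -0.015 and 0.015 m and y of bottle_a in the frame of bottle_crate between -0.0485 and -0.0185 m) and (x of bottle_b in the frame of bottle_crate between -0.015 and 0.015 m and y of bottle_b in the frame of bottle_crate between 0.0185 and 0.0485 m))) and (((x of clip_a in the frame of clip_tray between -0.022 and 0.022 m and y of clip_a in the frame of clip_tray between 0.006 and 0.064 m) and (x of clip_b in the frame of clip_tray between -0.022 and 0.022 m and y of clip_b in the frame of clip_tray between -0.064 and -0.006 m)) or ((x of clip_a in the frame of clip_tray between -0.022 and 0.022 m and y of clip_a in the frame of clip_tray between -0.064 and -0.006 m) and (x of clip_b in the frame of clip_tray between -0.022 and 0.022 m and y of clip_b in the frame of clip_tray between 0.006 and 0.064 m))) and z of bottle_a in the frame of bottle_crate between 0 and 0.01 m and angle between each of bottle_a, bottle_b, clip_a, clip_b's own z axis and vertical below 0.1 rad and z of bottle_b in the frame of bottle_crate between 0 and 0.01 m and z of clip_a in the frame of clip_tray between 0 and 0.009 m and z of clip_b in the frame of clip_tray between 0 and 0.009 m and x of marker in the frame of marker_tray between -0.034 and 0.034 m and y of marker in the frame of marker_tray between -0.02 and 0.02 m and z of marker in the frame of marker_tray between 0 and 0.024 m and angle between marker's own y axis and vertical between 1.5 and 1.64 rad and angle between the y axis of marker and the y axis of marker_tray, either way round below 0.35 rad and linear speed of each of bottle_a, bottle_b, clip_a, clip_b, marker below 0.02 m/s); the robot touches nothing.
It fails at once if an amber bottle is tipped over (angle between any of bottle_a, bottle_b's own z axis and vertical above 0.6 rad).
It fails at once if a bottle, clip or the marker is dropped or thrown: its origin over 50 mm above the worktop while not held ((height (world z) of bottle_a above 0.05 m and contact force between the fingers and bottle_a below 0.05 N) or (height (world z) of bottle_b above 0.05 m and contact force between the fingers and bottle_b below 0.05 N) or (height (world z) of clip_a above 0.05 m and contact force between the fingers and clip_a below 0.05 N) or (height (world z) of clip_b above 0.05 m and contact force between the fingers and clip_b below 0.05 N) or (height (world z) of marker above 0.05 m and contact force between the fingers and marker below 0.05 N)).
It fails at once if the beaker is shifted by more than 20 mm (distance of beaker from where it was at the start of the episode above 0.02 m).
It fails at once if the timer is shifted by more than 20 mm (distance of timer from where it was at the start of the episode above 0.02 m).
It also fails if it takes over 144 s, if anything falls off the work surface, if the arm or the gripper's body presses on something with over 40 N, if the wrist force passes 120 N, or if a joint passes its speed limit or range.

## Working session

There is one attempt and no reset: what is moved stays moved. The work goes in short steps, Python scripts to look and compute and a shell command to move; the robot and the scene stay as the last step left them, time stands still between calls to the robot, and variables do not carry over. Pictures are saved under pics/ and viewed, at most 14 in all, crops included, and the job is handed in when it is done.

```bash
mkdir -p pics; ls; python3 - <<'E'
from station import bot
import cv2
o=bot.get_obs();print({k:o[k] for k in('t','eef_pos','tool_rot','gripper_width')})
for c in('top','scene'):
    p,d=bot.read_camera(c);cv2.imwrite(f'pics/{c}0.png',p)
    m=bot.camera_model(c);print(c,m)
E
```

```text
pics
{'t': 0.0, 'eef_pos': array([0.17919228, 0.65048736, 0.40372628]), 'tool_rot': array([-4.71434020e-05,  1.33979690e-01,  9.90983649e-01, -9.20628688e-04]), 'gripper_width': 0.9977666054454812}
top {'intrinsics': array([[485.61033649,   0.        , 278.92006062],
       [  0.        , 485.61033649, 206.64770823],
       [  0.        ,   0.        ,   1.        ]]), 'dist_coeffs': array([0.0522947, 0.       , 0.       , 0.       , 0.       ]), 'R': array([[-0.02636865, -0.99963746,  0.00544408],
       [-0.99681528,  0.02588342, -0.07542771],
       [ 0.07525945, -0.00741567, -0.99713641]]), 't': array([0.05302554, 0.46635618, 1.18797985])}
scene {'intrinsics': array([[468.84522971,   0.        , 276.21602603],
       [  0.        , 468.84522971, 211.92640686],
       [  0.        ,   0.        ,   1.        ]]), 'dist_coeffs': array([-0.06162044,  0.        ,  0.        ,  0.        ,  0.        ]), 'R': array([[ 0.66527144, -0.74631868,  0.02055102],
       [-0.47750337, -0.44648613, -0.75673025],
       [ 0.57393766,  0.49361784, -0.65340415]]), 't': array([-0.31212957,  0.29013763,  1.1760113 ])}
```

View pics/top0.png

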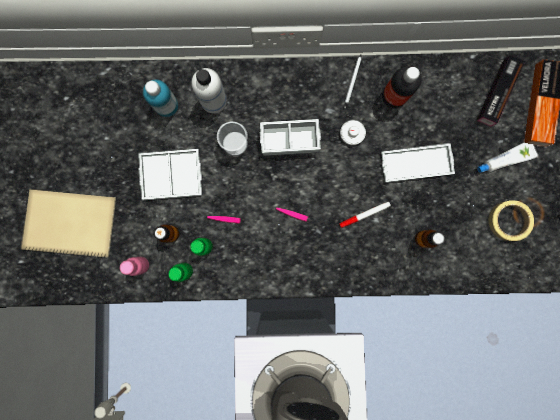

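View pics/scene0.png

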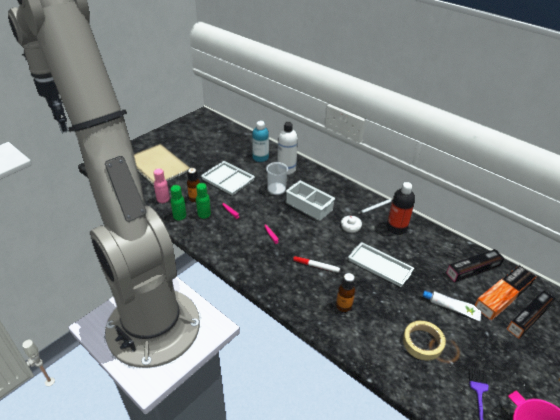

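Candidates (top picture): shaped like the small bottle are (165,233) amber, (430,239) amber, (200,247) and (180,272) green, and (133,267) pink. The two amber ones fit. The brown bottle at (405,85) is too large. The white-and-red pen at (365,215) is the marker, not the thin stick at (353,80). The clips are at (224,219) and (292,214). Next I'll measure and confirm with a crop.

```bash
cat > h.py <<'E'
import numpy as np, cv2
from station import bot
def cloud(p,d,m,mask=None):
    """world points of pixels (mask or all) -> HxWx3"""
    h,w=d.shape; uv=np.stack(np.meshgrid(np.arange(w),np.arange(h)),-1).reshape(-1,1,2).astype(np.float32)
    n=cv2.undistortPoints(uv,m['intrinsics'],m['dist_coeffs']).reshape(h,w,2)
    c=np.dstack([n*d[...,None],d])
    W=(c-m['t'])@m['R']; W[d<=0]=np.nan
    return W
def rect(xy):
    (cx,cy),(a,b),th=cv2.minAreaRect(xy.astype(np.float32)*1000)
    if a<b: a,b,th=b,a,th+90
    return [round(v,4) for v in(cx/1000,cy/1000)],round(a),round(b),round((th+90)%180-90,1)  # long-axis angle in world xy
E
python3 - <<'E'
from h import *
p,d=bot.read_camera('top');m=bot.camera_model('top');W=cloud(p,d,m)
for n in ['bottle_a','clip_a','marker','bottle_crate','clip_tray','marker_tray','beaker','timer']:
    for r in bot.trace(n,'top')[:5]:
        if r['score']<.3: continue
        k=r['mask'];P=W[k];P=P[np.isfinite(P).all(1)]
        zt=np.percentile(P[:,2],97); lo={'bottle_crate':.035,'bottle_a':.1}.get(n,.004)
        Q=P[P[:,2]>lo]
        print(n,round(r['score'],2),np.round(r['at']),'zmax',round(zt,3),'rgb',p[k].mean(0).astype(int)[::-1],rect(Q[:,:2]) if len(Q)>5 else None,len(Q))
a=cv2.resize(p[190:290,110:250],None,fx=4,fy=4,interpolation=2);b=cv2.resize(p[190:290,390:450],None,fx=4,fy=4,interpolation=2)
cv2.imwrite('pics/crop.png',np.hstack([a,b]))
E
```

```text
bottle_a 0.92 [430. 237.] zmax 0.119 rgb [88 75 63] ([0.3797, -0.3137], 30, 28, 23.8) 164
bottle_a 0.92 [137. 267.] zmax 0.118 rgb [167 100 125] ([0.3333, 0.3858], 32, 30, -12.0) 189
bottle_a 0.73 [181. 270.] zmax 0.119 rgb [ 13 124  49] ([0.3168, 0.2789], 30, 30, 56.5) 168
bottle_a 0.57 [203. 243.] zmax 0.119 rgb [ 14 131  51] ([0.3749, 0.23], 30, 30, -87.8) 158
bottle_a 0.3 [229. 217.] zmax 0.015 rgb [235  34 144] None 0
clip_a 0.73 [162. 233.] zmax 0.119 rgb [97 81 65] ([0.4097, 0.3098], 40, 36, -1.7) 353
clip_a 0.62 [293. 214.] zmax 0.014 rgb [223  47 142] ([0.4512, 0.0112], 79, 12, 69.8) 134
clip_a 0.61 [171. 175.] zmax 0.018 rgb [228 230 229] ([0.5575, 0.3106], 151, 117, -86.4) 1417
clip_a 0.47 [224. 216.] zmax 0.015 rgb [228  36 140] ([0.4425, 0.1782], 71, 13, 81.9) 132
marker 0.64 [364. 215.] zmax 0.018 rgb [216 155 152] ([0.4441, -0.1722], 136, 16, -66.4) 290
bottle_crate 0.87 [288. 136.] zmax 0.052 rgb [187 191 188] ([0.6388, 0.0108], 146, 77, -88.2) 624
clip_tray 0.6 [174. 175.] zmax 0.018 rgb [227 230 229] ([0.5575, 0.3109], 151, 117, -86.6) 1392
marker_tray 0.71 [417. 162.] zmax 0.018 rgb [222 225 224] ([0.5705, -0.3092], 178, 79, -85.1) 1288
marker_tray 0.6 [433. 235.] zmax 0.119 rgb [90 76 65] ([0.3798, -0.3099], 39, 34, 28.7) 401
beaker 0.84 [231. 139.] zmax 0.089 rgb [160 163 162] ([0.6316, 0.1491], 69, 67, 40.7) 614
timer 0.81 [352. 131.] zmax 0.036 rgb [220 221 218] ([0.6496, -0.1488], 59, 59, 61.7) 467
```

View pics/crop.png

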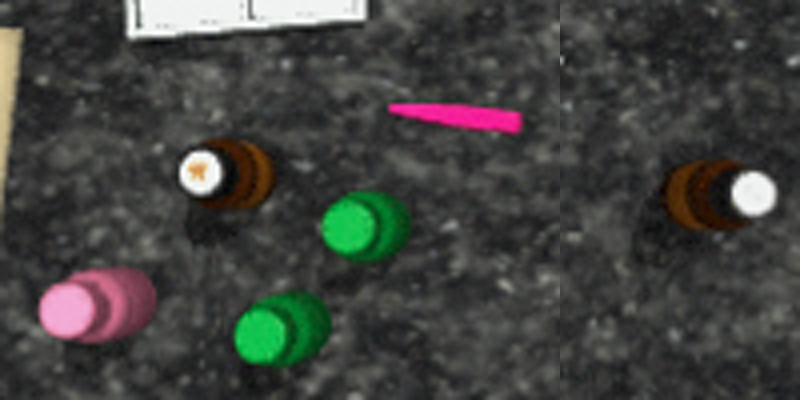

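The crop confirms the two amber bottles, with caps at (160,233) and (438,238). The neighbours are green or pink. Next I'll refine the bottle caps and holders, and add a helper that works out the move.

```bash
cat >> h.py <<'E'
def to(g,yhead=None,o=None):
    """shift in tool axes from now to TCP target g (x,y,z) and the yaw (deg) bringing jaw line to yhead (deg)."""
    from scipy.spatial.transform import Rotation as R
    o=o or bot.get_obs(); r=R.from_quat(o['tool_rot'],scalar_first=True).as_matrix()
    s=r.T@(np.array(g)-o['eef_pos']); h=np.degrees(np.arctan2(r[1,1],r[0,1]))
    yw=None if yhead is None else (h-yhead+90)%180-90
    print('shift mm',np.round(s*1000,1),'rows>=%.1f'%(np.linalg.norm(s)/.0417),'yaw',None if yw is None else round(yw,1),'jaw heading',round(h,1),'tilt z',np.round(r[:,2],3),'q7',round(o['q'][6],2))
E
python3 - <<'E'
from h import *
p,d=bot.read_camera('top');m=bot.camera_model('top');W=cloud(p,d,m)
def sel(x0,x1,y0,y1,z0,z1): 
    k=(W[...,0]>x0)&(W[...,0]<x1)&(W[...,1]>y0)&(W[...,1]<y1)&(W[...,2]>z0)&(W[...,2]<z1)
    return W[k]
for n,b in dict(bL=(.37,.45,.26,.36,.112,.125),bR=(.34,.42,-.37,-.26,.112,.125),crate=(.56,.72,-.08,.1,.046,.056),ctray=(.48,.64,.22,.40,.0135,.022),mtray=(.51,.63,-.42,-.2,.0135,.022)).items():
    P=sel(*b);print(n,len(P),P.mean(0).round(4),rect(P[:,:2]))
to((.41,.325,.256+.05),92)
p,d=bot.read_camera('wrist');cv2.imwrite('pics/w0.png',p)
m=bot.camera_model('wrist');o=bot.get_obs();print((-m['R'].T@m['t']).round(3),m['R'].round(2))
E
```

```text
bL 145 [0.4089 0.3124 0.116 ] ([0.409, 0.3122], 29, 29, 30.2)
bR 141 [ 0.3802 -0.3136  0.1168] ([0.3799, -0.314], 28, 27, 88.8)
crate 503 [0.6389 0.0111 0.0494] ([0.6386, 0.0107], 145, 77, -88.4)
ctray 400 [0.5593 0.3117 0.016 ] ([0.5572, 0.3104], 151, 117, -86.6)
mtray 388 [ 0.5691 -0.3087  0.0161] ([0.5695, -0.3089], 175, 78, -84.8)
shift mm [-309.  -252.8   98.7] rows>=9.9 yaw -17.4 jaw heading 74.6 tilt z [ 0.  0. -1.] q7 -0.08
[0.1   0.672 0.374] [[ 0.27  0.96  0.  ]
 [ 0.91 -0.25  0.32]
 [ 0.31 -0.09 -0.95]]
```

```bash
python3 -m pendant '[[0.07,-0.0283,-0.0241,0,0],[0.07,-0.0283,-0.0241,0,0],[0.07,-0.0283,-0.0241,0,0],[0.07,-0.0283,-0.0241,0,0],[0.07,-0.0283,-0.0241,0,0],[0.07,-0.0283,-0.0241,0,0],[0.07,-0.0283,-0.0241,0,0],[0.07,-0.0283,-0.0241,0,0],[0.07,-0.0283,-0.0241,0,0],[0.07,-0.0283,-0.0241,0,0],[0.07,-0.0283,-0.0241,0,0]]' 30
python3 -m pendant '[[0.07,0,0,0.02,-5.8],[0.07,0,0,0.02,-5.8],[0.07,0,0,0.02,-5.8],[0.07,0,0,0,0]]'
python3 -c "
from h import *
to((.409,.3123,.255),92)"
```

```text
t: 1.57
eef_pos: [0.4097, 0.3108, 0.405]
tool_rot: [0.0, 0.134, 0.991, 0.0]
contact_force: [1.8, 0.6, 0.3]
gripper_width: 0.82
grasp_force: 0.0
t: 1.9
eef_pos: [0.408, 0.3114, 0.3417]
tool_rot: [-0.002, -0.019, 1.0, -0.002]
contact_force: [0.3, 0.3, 0.7]
gripper_width: 0.816
grasp_force: 0.0
shift mm [-1.4  1.2 86.7] rows>=2.1 yaw 0.2 jaw heading 92.2 tilt z [-0.004 -0.004 -1.   ] q7 0.88
```

```bash
python3 -m pendant '[[0.07,-0.0006,0.0006,0.025,0],[0.07,0,0,0.025,0],[0.07,0,0,0.02,0],[0.07,0,0,0.012,0],[0.07,0,0,0.0045,0],[0.07,0,0,0,0],[0.02,0,0,0,0],[0.02,0,0,0,0],[0.02,0,0,0,0],[0.02,0,0,0,0],[0.02,0,0,0,0],[0.02,0,0,0,0]]' 30
python3 -m pendant '[[0.02,0,0,0,0],[0.02,0,0,0,0],[0.02,0,0,-0.01,0],[0.02,0,0,-0.02,0],[0.02,0,0,-0.025,0],[0.02,0,0,-0.025,0],[0.02,0,0,-0.01,0],[0.02,0,0,0,0]]'
python3 -c "
from h import *
to((.6377,.0443,.352),91.7)"
```

```text
t: 2.9
eef_pos: [0.4102, 0.3134, 0.2598]
tool_rot: [0.001, -0.017, 1.0, 0.001]
contact_force: [0.2, -1.1, 5.5]
gripper_width: 0.465
grasp_force: 29.5
t: 3.57
eef_pos: [0.4103, 0.3137, 0.3513]
tool_rot: [0.002, -0.017, 1.0, 0.002]
contact_force: [0.6, -0.6, -1.7]
gripper_width: 0.46
grasp_force: 30.4
shift mm [-218.  -277.    -0.9] rows>=8.5 yaw 0.3 jaw heading 92.0 tilt z [ 0.004  0.004 -1.   ] q7 0.87
```

```bash
python3 - <<'E'
from h import *
p,d=bot.read_camera('scene');m=bot.camera_model('scene')
X=np.array([[.41,.3137,.18]]);uv=cv2.projectPoints(X,cv2.Rodrigues(m['R'])[0],m['t'],m['intrinsics'],m['dist_coeffs'])[0].ravel().astype(int);print(uv)
u,v=uv;p=p[max(v-70,0):v+70,max(u-70,0):u+70];a=cv2.resize(p,None,fx=4,fy=4,interpolation=2)
q,d=bot.read_camera('wrist');cv2.imwrite('pics/a1.png',cv2.resize(np.hstack([a,cv2.resize(q,(747,560))]),None,fx=.6,fy=.6,interpolation=3))
E
```

```text
[189 153]
```

View pics/a1.png

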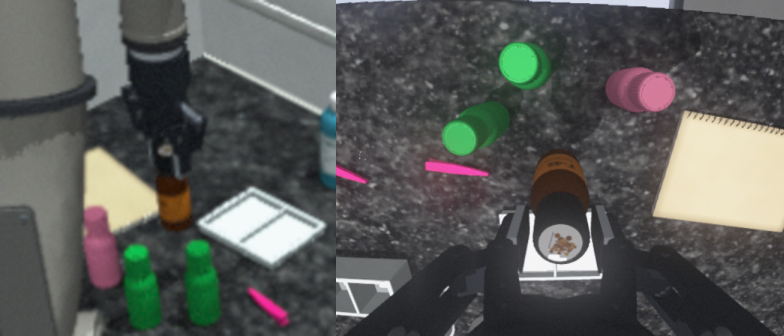

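The bottle is held upright by the cap: the crop shows it hanging at (175,205) and the wrist view has the cap between the pads at (565,235). Next I'll carry it to the +y bay.

```bash
python3 -m pendant '[[0.02,0,0,-0.02,0],[0.02,0,0,-0.02,0],[0.02,-0.01,-0.0126,0,0],[0.02,-0.0208,-0.0265,0,0],[0.02,-0.0208,-0.0265,0,0],[0.02,-0.0208,-0.0265,0,0],[0.02,-0.0208,-0.0265,0,0],[0.02,-0.0208,-0.0265,0,0],[0.02,-0.0208,-0.0265,0,0],[0.02,-0.0208,-0.0265,0,0],[0.02,-0.0208,-0.0265,0,0],[0.02,-0.0208,-0.0265,0,0]]'
python3 -m pendant '[[0.02,-0.0208,-0.0265,0,0],[0.02,0,0,0,0],[0.02,0,0,0,0]]'
python3 -c "
from h import *
to((.6377,.0443,.266),91.7)
p,d=bot.read_camera('wrist');m=bot.camera_model('wrist');W=cloud(p,d,m)
k=(abs(W[...,2]-.049)<.006)&(abs(W[...,0]-.64)<.06)&(abs(W[...,1]-.01)<.1)
P=W[k];print(len(P),P.min(0),P.max(0))
cv2.imwrite('pics/w2.png',p)"
```

```text
t: 4.67
eef_pos: [0.6157, 0.0677, 0.3858]
tool_rot: [-0.002, -0.017, 1.0, -0.0]
contact_force: [-0.2, 0.3, -1.5]
gripper_width: 0.463
grasp_force: 30.6
t: 4.92
eef_pos: [0.6374, 0.0408, 0.3857]
tool_rot: [-0.002, -0.015, 1.0, -0.001]
contact_force: [-0.2, 1.0, -1.3]
gripper_width: 0.457
grasp_force: 30.6
shift mm [ -0.8   3.8 119.7] rows>=2.9 yaw 0.0 jaw heading 91.7 tilt z [-0.003 -0.002 -1.   ] q7 1.56
2913 [ 0.59884179 -0.06229983  0.0430046 ] [0.67878448 0.08435237 0.05244425]
```

View pics/w2.png

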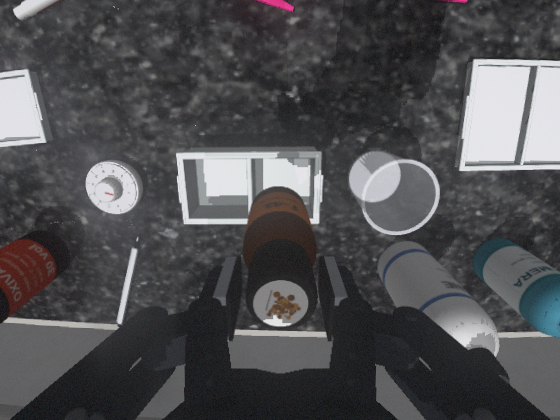

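The crate centre agrees at about (0.639, 0.011), and the bottle is above the +y bay. Lowering.

```bash
python3 -m pendant '[[0.02,-0.0008,0.0038,0.01,0],[0.02,0,0,0.02,0],[0.02,0,0,0.025,0],[0.02,0,0,0.025,0],[0.02,0,0,0.02,0],[0.02,0,0,0.01,0],[0.02,0,0,0.005,0],[0.02,0,0,0.003,0],[0.02,0,0,0.002,0],[0.02,0,0,0,0]]'
python3 -c "
from h import *
to((.6377,.0443,.265),91.7)"
```

```text
t: 5.8
eef_pos: [0.6381, 0.0474, 0.2689]
tool_rot: [0.001, -0.018, 1.0, 0.0]
contact_force: [-0.8, -0.2, -1.1]
gripper_width: 0.458
grasp_force: 30.6
shift mm [ 0.5 -3.1  3.8] rows>=0.1 yaw 0.3 jaw heading 92.0 tilt z [ 0.001  0.    -1.   ] q7 1.58
```

```bash
python3 -m pendant '[[0.02,0,-0.0015,0.001,0],[0.02,0,0,0.001,0],[0.02,0,0,0.001,0],[0.02,0,0,0.001,0],[0.02,0,0,0,0],[0.02,0,0,0,0]]'

```

```text
t: 6.3
eef_pos: [0.6382, 0.0454, 0.265]
tool_rot: [0.001, -0.017, 1.0, 0.0]
contact_force: [-0.7, -0.5, 4.5]
gripper_width: 0.461
grasp_force: 31.9
```

```bash
python3 -m pendant '[[0.06,0,0,0,0],[0.06,0,0,0,0],[0.06,0,0,0,0],[0.06,0,0,0,0],[0.06,0,0,-0.01,0],[0.06,0,0,-0.02,0],[0.06,0,0,-0.025,0],[0.06,0,0,-0.03,0],[0.06,0,0,-0.03,0],[0.06,0,0,0,0]]'
python3 -m pendant '[[0.03,0,0,0,7],[0.03,0,0,0,7],[0.03,0,0,0,7],[0.03,0,0,0,7],[0.03,0,0,0,7],[0.03,0,0,0,7],[0.03,0,0,0,7],[0.03,0,0,0,7],[0.03,0,0,0,7],[0.03,0,0,0,7],[0.03,0,0,0,7],[0.03,0,0,0,7]]'
python3 -m pendant '[[0.03,0,0,0,7],[0.03,0,0,0,7],[0.03,0,0,0,2],[0.03,0,0,0,0]]'
python3 - <<'E'
from h import *
to((.4425,.178,.30),-8.1)
p,d=bot.read_camera('top');m=bot.camera_model('top');W=cloud(p,d,m)
hsv=cv2.cvtColor(p,cv2.COLOR_BGR2HSV)
k=(hsv[...,0]>155)&(hsv[...,0]<172)&(hsv[...,1]>150)&(hsv[...,2]>120)
n,l,s,c=cv2.connectedComponentsWithStats(k.astype(np.uint8))
for i in range(1,n):
    if s[i,4]<40: continue
    P=W[l==i];P=P[np.isfinite(P).all(1)];r=rect(P[:,:2]);print(c[i].round(),s[i,4],r,P[:,2].mean().round(3))
    t=np.radians(r[3]);a=(P[:,:2]-r[0])@[np.cos(t),np.sin(t)];print('height along',[(round(x,3),np.median(P[abs(a-x)<.006,2]).round(3)) for x in(-.03,-.015,0,.015,.03)])
k=(W[...,2]>.11)&(abs(W[...,0]-.638)<.06)&(abs(W[...,1]-.045)<.05);P=W[k];print('bottle top',len(P),P.mean(0))
E
```

```text
t: 7.13
eef_pos: [0.6396, 0.0453, 0.3865]
tool_rot: [0.005, -0.017, 1.0, 0.001]
contact_force: [2.1, 0.2, 0.3]
gripper_width: 0.701
grasp_force: 0.0
t: 8.13
eef_pos: [0.6378, 0.0457, 0.3798]
tool_rot: [-0.0, 0.658, 0.753, 0.0]
contact_force: [-0.9, -0.4, -0.7]
gripper_width: 0.351
grasp_force: 0.0
t: 8.47
eef_pos: [0.6378, 0.046, 0.3795]
tool_rot: [0.0, 0.755, 0.656, 0.0]
contact_force: [-0.2, 0.4, 0.2]
gripper_width: 0.354
grasp_force: 0.0
shift mm [ 103.4 -211.8   79.5] rows>=6.0 yaw 0.1 jaw heading -8.0 tilt z [ 0.  0. -1.] q7 0.01
[296. 215.] 128 ([0.4471, -0.0011], 59, 14, 70.3) 0.009
height along [(-0.03, np.float64(0.004)), (-0.015, np.float64(0.011)), (0, np.float64(0.01)), (0.015, np.float64(0.008)), (0.03, np.float64(0.008))]
bottle top 3891 [0.6233572  0.04768997 0.58513866]
```

```bash
python3 -m pendant '[[0.03,0.0115,-0.0235,0,0],[0.03,0.0115,-0.0235,0,0],[0.03,0.0115,-0.0235,0,0],[0.03,0.0115,-0.0235,0,0],[0.03,0.0115,-0.0235,0.01,0],[0.03,0.0115,-0.0235,0.02,0],[0.03,0.0115,-0.0235,0.02,0],[0.03,0.0115,-0.0235,0.01,0],[0.03,0.0115,-0.0235,0,0],[0.03,0,0,0,0],[0.03,0,0,0,0]]'
cat > clips.py <<'E'
from h import *
def clips(cam='wrist',save=None):
    p,d=bot.read_camera(cam);m=bot.camera_model(cam);W=cloud(p,d,m)
    if save: cv2.imwrite(save,p)
    hsv=cv2.cvtColor(p,cv2.COLOR_BGR2HSV)
    k=(hsv[...,0]>150)&(hsv[...,0]<175)&(hsv[...,1]>150)&(hsv[...,2]>100)
    n,l,s,c=cv2.connectedComponentsWithStats(k.astype(np.uint8))
    for i in range(1,n):
        if s[i,4]<60: continue
        P=W[l==i];P=P[np.isfinite(P).all(1)];r=rect(P[:,:2]);print(c[i].round(),s[i,4],r,'z',P[:,2].mean().round(3))
E
python3 - <<'E'
from clips import *
clips(save='pics/w3.png')
to((.4425,.178,.175),-8.1)
E
```

```text
t: 9.43
eef_pos: [0.4421, 0.1784, 0.3194]
tool_rot: [-0.0, 0.753, 0.658, 0.0]
contact_force: [-0.3, -0.1, 0.5]
gripper_width: 0.354
grasp_force: 0.0
[281. 198.] 1020 ([0.4445, 0.1761], 86, 13, 82.5) z 0.01
[306. 347.] 543 ([0.4539, 0.0776], 217, 23, 85.5) z 0.013
shift mm [  0.   -0.7 144.7] rows>=3.5 yaw 0.2 jaw heading -7.9 tilt z [ 0.001  0.001 -1.   ] q7 -0.35
```

View pics/w3.png

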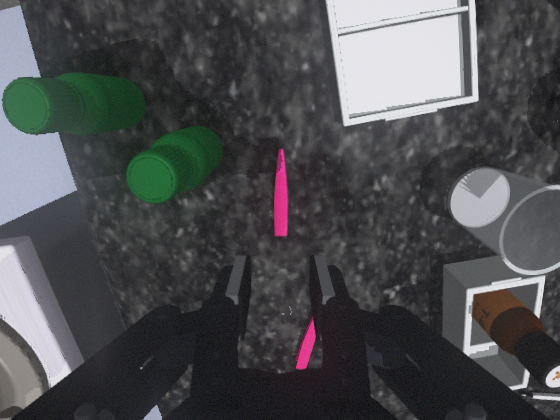

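The clip lies at (281,198), measuring 86x13 mm, and the bottle stands in its crate bay. Descending on the clip.

```bash
python3 -m pendant '[[0.03,-0.002,0.0027,0.01,0],[0.03,0,0,0.025,0],[0.03,0,0,0.03,0],[0.03,0,0,0.03,0],[0.03,0,0,0.025,0],[0.03,0,0,0.01,0],[0.03,0,0,0.005,0],[0.03,0,0,0.003,0],[0.03,0,0,0,0],[0.03,0,0,0,0]]'
python3 -c "
from h import *
to((.4445,.1761,.175),-7.5)"
```

```text
t: 10.32
eef_pos: [0.4459, 0.1752, 0.1821]
tool_rot: [0.0, 0.755, 0.656, 0.001]
contact_force: [0.3, -1.2, 1.2]
gripper_width: 0.35
grasp_force: 0.0
shift mm [ 0.7 -1.5  7.1] rows>=0.2 yaw -0.5 jaw heading -8.0 tilt z [ 0.002  0.001 -1.   ] q7 -0.13
```

```bash
python3 -m pendant '[[0.03,0.0007,-0.0015,0.003,0],[0.03,0,0,0.003,0],[0.03,0,0,0,0],[0.0,0,0,0,0],[0.0,0,0,0,0],[0,0,0,0,0],[0,0,0,0,0],[0,0,0,0,0],[0,0,0,0,0]]' 25
python3 -m pendant '[[0,0,0,-0.01,0],[0,0,0,-0.025,0],[0,0,0,-0.025,0],[0,0,0,-0.02,0],[0,0,0,-0.01,0],[0,0,0,0,0]]'
python3 - <<'E'
from h import *
# tray: centre .557,.3106 yaw 3.4; bay -y (right, nearer)
c=np.array([.5573,.3107]);t=np.radians(3.4);R=np.array([[np.cos(t),-np.sin(t)],[np.sin(t),np.cos(t)]])
for s in(-.035,.035):
    b=c+R@[0,s];print(b.round(4)); to((*b,.26),-86.6)
E
```

```text
t: 11.07
eef_pos: [0.4438, 0.1762, 0.1754]
tool_rot: [-0.0, 0.755, 0.656, 0.0]
contact_force: [-1.8, -0.1, 5.2]
gripper_width: 0.129
grasp_force: 27.5
t: 11.57
eef_pos: [0.4445, 0.1764, 0.2672]
tool_rot: [0.0, 0.755, 0.656, 0.002]
contact_force: [-0.1, 0.9, -0.6]
gripper_width: 0.132
grasp_force: 26.8
[0.5594 0.2758]
shift mm [114.4  99.9   7.8] rows>=3.6 yaw 78.6 jaw heading -8.0 tilt z [ 0.003  0.002 -1.   ] q7 -0.26
[0.5552 0.3456]
shift mm [183.   86.1   7.9] rows>=4.9 yaw 78.6 jaw heading -8.0 tilt z [ 0.003  0.002 -1.   ] q7 -0.26
```

```bash
python3 -m pendant '[[0,0.0183,0.0086,0,0],[0,0.0183,0.0086,0,0],[0,0.0183,0.0086,0,0],[0,0.0183,0.0086,0,0],[0,0.0183,0.0086,0,0],[0,0.0183,0.0086,0,0],[0,0.0183,0.0086,0,0],[0,0.0183,0.0086,0,0],[0,0.0183,0.0086,0,0],[0,0.0183,0.0086,0,0],[0,0,0,0,6]]'
python3 -m pendant '[[0,0,0,0,7],[0,0,0,0,7],[0,0,0,0,7],[0,0,0,0,7],[0,0,0,0,7],[0,0,0,0,7],[0,0,0,0,7],[0,0,0,0,7],[0,0,0,0,7],[0,0,0,0,7],[0,0,0,0,2.6],[0,0,0,0,0]]'
python3 - <<'E'
from h import *
to((.5552,.3456,.18),-86.6)
p,d=bot.read_camera('wrist');cv2.imwrite('pics/w4.png',p)
E
```

```text
t: 12.48
eef_pos: [0.5552, 0.349, 0.2636]
tool_rot: [-0.001, 0.787, 0.617, 0.001]
contact_force: [-0.7, 0.7, 0.1]
gripper_width: 0.13
grasp_force: 26.8
t: 13.48
eef_pos: [0.5539, 0.3453, 0.2633]
tool_rot: [0.001, 1.0, 0.029, -0.001]
contact_force: [-0.3, -0.7, 0.1]
gripper_width: 0.13
grasp_force: 26.8
shift mm [ 1.4 -0.4 83.2] rows>=2.0 yaw -0.1 jaw heading -86.7 tilt z [-0.002 -0.002 -1.   ] q7 -1.53
```

View pics/w4.png

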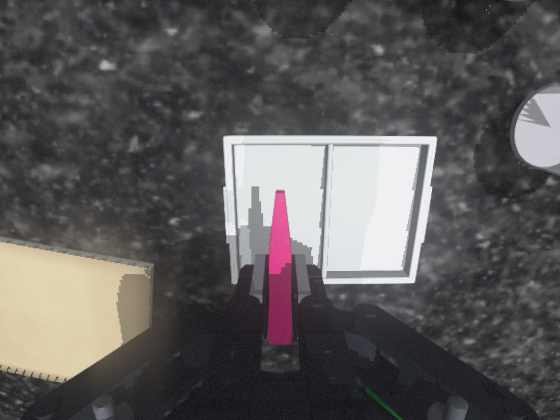

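The clip is level, lengthwise and over the left (+y) bay. Lowering.

```bash
python3 -m pendant '[[0,0.0014,0,0.015,0],[0,0,0,0.025,0],[0,0,0,0.02,0],[0,0,0,0.01,0],[0,0,0,0.005,0],[0,0,0,0.002,0],[0,0,0,0.001,0],[0,0,0,0.001,0],[0,0,0,0,0],[0,0,0,0,0]]'
python3 -m pendant '[[0,0,0,0.001,0],[0,0,0,0.001,0],[0,0,0,0.001,0],[0,0,0,0,0]]'
```

```text
t: 14.37
eef_pos: [0.5561, 0.3456, 0.187]
tool_rot: [-0.0, 1.0, 0.03, 0.001]
contact_force: [-0.4, 0.6, -0.3]
gripper_width: 0.126
grasp_force: 26.8
t: 14.7
eef_pos: [0.5557, 0.3455, 0.183]
tool_rot: [0.0, 1.0, 0.03, -0.0]
contact_force: [-0.7, 0.3, 0.0]
gripper_width: 0.133
grasp_force: 26.8
```

```bash
python3 -m pendant '[[0,0,0,0.001,0],[0,0,0,0.001,0],[0,0,0,0.001,0],[0,0,0,0.001,0],[0,0,0,0,0]]'
```

```text
t: 15.12
eef_pos: [0.5559, 0.3454, 0.1795]
tool_rot: [-0.0, 1.0, 0.03, -0.0]
contact_force: [-2.0, -0.6, 3.8]
gripper_width: 0.13
grasp_force: 27.3
```

Touching the floor. Release and go to the second clip.

```bash
python3 -m pendant '[[0.024,0,0,0,0],[0.024,0,0,0,0],[0.024,0,0,0,0],[0.024,0,0,-0.005,0],[0.024,0,0,-0.015,0],[0.024,0,0,-0.03,0],[0.024,0,0,-0.035,0],[0.024,0,0,-0.035,0],[0.03,0,0,-0.02,0],[0.03,0,0,0,0]]'
python3 -m pendant '[[0.03,0,0,0,-7],[0.03,0,0,0,-7],[0.03,0,0,0,-7],[0.03,0,0,0,-7],[0.03,0,0,0,-7],[0.03,0,0,0,-7],[0.03,0,0,0,-7],[0.03,0,0,0,-7],[0.03,0,0,0,-7],[0.03,0,0,0,-3.4],[0.03,0,0,0,0]]'
python3 -c "
from clips import *
to((.4512,.0112,.32),-20.2)
clips('top')"
```

```text
t: 15.95
eef_pos: [0.5577, 0.3451, 0.3257]
tool_rot: [-0.002, 1.0, 0.029, 0.004]
contact_force: [1.5, 0.2, -0.2]
gripper_width: 0.351
grasp_force: 0.0
t: 16.87
eef_pos: [0.5558, 0.3449, 0.3197]
tool_rot: [-0.0, 0.82, 0.573, 0.0]
contact_force: [-0.2, 0.2, 0.4]
gripper_width: 0.35
grasp_force: 0.0
shift mm [-349.3   16.6   -0.4] rows>=8.4 yaw 0.1 jaw heading -20.1 tilt z [-0.  0. -1.] q7 -0.61
[156. 176.] 142 ([0.5582, 0.3442], 78, 12, -0.3) z 0.014
[293. 214.] 163 ([0.4515, 0.0096], 82, 15, 69.3) z 0.009
```

```bash
python3 -m pendant '[[0.03,-0.0318,0.0015,0,0],[0.03,-0.0318,0.0015,0,0],[0.03,-0.0318,0.0015,0,0],[0.03,-0.0318,0.0015,0,0],[0.03,-0.0318,0.0015,0,0],[0.03,-0.0318,0.0015,0,0],[0.03,-0.0318,0.0015,0,0],[0.03,-0.0318,0.0015,0,0],[0.03,-0.0318,0.0015,0,0],[0.03,-0.0318,0.0015,0,0],[0.03,-0.0318,0.0015,0,0],[0.03,0,0,0,0]]'
python3 -m pendant '[[0.03,0,0,0.02,0],[0.03,0,0,0,0],[0.03,0,0,0,0]]'
python3 -c "
from clips import *
clips('wrist')
to((.4513,.0104,.18),-20.5)"
```

```text
t: 17.92
eef_pos: [0.4481, 0.0057, 0.3193]
tool_rot: [-0.0, 0.823, 0.568, -0.001]
contact_force: [0.3, -0.6, 0.6]
gripper_width: 0.352
grasp_force: 0.0
t: 18.17
eef_pos: [0.4502, 0.0114, 0.2989]
tool_rot: [-0.0, 0.821, 0.571, -0.001]
contact_force: [0.3, 0.4, -1.4]
gripper_width: 0.356
grasp_force: 0.0
[283. 206.] 1152 ([0.4517, 0.0057], 89, 14, 70.1) z 0.01
shift mm [ -0.7   1.2 119.4] rows>=2.9 yaw 0.2 jaw heading -20.3 tilt z [-0.001 -0.001 -1.   ] q7 -0.14
```

```bash
python3 -m pendant '[[0.03,-0.002,0.002,0.02,0],[0.03,0,0,0.03,0],[0.03,0,0,0.03,0],[0.03,0,0,0.02,0],[0.03,0,0,0.01,0],[0.03,0,0,0.004,0],[0.03,0,0,0.004,0],[0.03,0,0,0.003,0],[0.03,0,0,0,0],[0.03,0,0,0,0]]'
python3 -c "
from clips import *
to((.4515,.009,.1755),-20.2)"
```

```text
t: 19.05
eef_pos: [0.4521, 0.009, 0.1788]
tool_rot: [0.0, 0.82, 0.572, 0.001]
contact_force: [0.2, -0.4, -0.9]
gripper_width: 0.352
grasp_force: 0.0
shift mm [-0.2 -0.5  3.3] rows>=0.1 yaw 0.0 jaw heading -20.2 tilt z [ 0.001  0.    -1.   ] q7 0.1
```

```bash
python3 -m pendant '[[0.03,0,-0.0005,0.003,0],[0.03,0,0,0,0],[0.0,0,0,0,0],[0.0,0,0,0,0],[0,0,0,0,0],[0,0,0,0,0],[0,0,0,0,0],[0,0,0,0,0]]' 25
python3 -m pendant '[[0,0,0,-0.01,0],[0,0,0,-0.025,0],[0,0,0,-0.025,0],[0,0,0,-0.02,0],[0,0,0,-0.01,0],[0,0,0,0,0]]'
python3 -c "
from h import *
to((.5594,.2758,.265),-86.6)"
```

```text
t: 19.72
eef_pos: [0.4513, 0.0091, 0.1754]
tool_rot: [-0.0, 0.82, 0.572, 0.0]
contact_force: [-0.9, 1.0, 5.6]
gripper_width: 0.127
grasp_force: 27.4
t: 20.22
eef_pos: [0.4519, 0.0092, 0.2667]
tool_rot: [0.001, 0.82, 0.572, 0.002]
contact_force: [-0.2, 0.4, 0.3]
gripper_width: 0.127
grasp_force: 26.7
shift mm [287.3   8.9   2.3] rows>=6.9 yaw 66.4 jaw heading -20.2 tilt z [ 0.003  0.001 -1.   ] q7 -0.05
```

```bash
python3 -m pendant '[[0,0.0261,0.0008,0,0],[0,0.0261,0.0008,0,0],[0,0.0261,0.0008,0,0],[0,0.0261,0.0008,0,0],[0,0.0261,0.0008,0,0],[0,0.0261,0.0008,0,0],[0,0.0261,0.0008,0,0],[0,0.0261,0.0008,0,0],[0,0.0261,0.0008,0,0],[0,0.0261,0.0008,0,0],[0,0.0261,0.0008,0,0],[0,0,0,0,0]]'
python3 -m pendant '[[0,0,0,0,7],[0,0,0,0,7],[0,0,0,0,7],[0,0,0,0,7],[0,0,0,0,7],[0,0,0,0,7],[0,0,0,0,7],[0,0,0,0,7],[0,0,0,0,7],[0,0,0,0,3.4],[0,0,0,0,0],[0,0,0,0,0]]'
python3 -c "
from h import *
to((.5594,.2758,.187),-86.6)"
```

```text
t: 21.22
eef_pos: [0.5589, 0.2816, 0.263]
tool_rot: [-0.001, 0.818, 0.575, 0.001]
contact_force: [-0.2, 1.0, -0.7]
gripper_width: 0.125
grasp_force: 26.7
t: 22.22
eef_pos: [0.5583, 0.2751, 0.2638]
tool_rot: [0.001, 1.0, 0.031, -0.001]
contact_force: [-0.3, 0.1, -0.2]
gripper_width: 0.133
grasp_force: 26.7
shift mm [ 1.2 -0.7 76.8] rows>=1.8 yaw 0.1 jaw heading -86.5 tilt z [-0.001 -0.001 -1.   ] q7 -1.39
```

```bash
python3 -m pendant '[[0,0.001,-0.0007,0.015,0],[0,0,0,0.025,0],[0,0,0,0.02,0],[0,0,0,0.01,0],[0,0,0,0.005,0],[0,0,0,0.002,0],[0,0,0,0.001,0],[0,0,0,0.001,0],[0,0,0,0.001,0],[0,0,0,0.001,0],[0,0,0,0,0],[0,0,0,0,0]]'
python3 -m pendant '[[0,0,0,0.001,0],[0,0,0,0.001,0],[0,0,0,0,0]]'
```

```text
t: 23.22
eef_pos: [0.5596, 0.2763, 0.1845]
tool_rot: [-0.0, 1.0, 0.03, 0.0]
contact_force: [0.3, 0.1, 0.9]
gripper_width: 0.129
grasp_force: 26.7
t: 23.47
eef_pos: [0.5595, 0.2763, 0.182]
tool_rot: [-0.0, 1.0, 0.03, -0.0]
contact_force: [-0.1, -1.0, -1.6]
gripper_width: 0.129
grasp_force: 26.7
```

```bash
python3 -m pendant '[[0,0,0,0.001,0],[0,0,0,0.001,0],[0,0,0,0.001,0],[0,0,0,0,0]]'
```

```text
t: 23.8
eef_pos: [0.5596, 0.2761, 0.1795]
tool_rot: [-0.0, 1.0, 0.03, -0.0]
contact_force: [-1.8, 0.1, 4.2]
gripper_width: 0.126
grasp_force: 27.2
```

```bash
python3 -m pendant '[[0.024,0,0,0,0],[0.024,0,0,0,0],[0.024,0,0,0,0],[0.024,0,0,-0.005,0],[0.024,0,0,-0.015,0],[0.024,0,0,-0.03,0],[0.024,0,0,-0.035,0],[0.024,0,0,-0.035,0],[0.035,0,0,-0.025,-7],[0.035,0,0,0,-7],[0.035,0,0,0,-7],[0.035,0,0,0,-7]]'
python3 -m pendant '[[0.035,0,0,0,-7],[0.035,0,0,0,-7],[0.035,0,0,0,-7],[0.035,0,0,0,-7],[0.035,0,0,0,-7],[0.035,0,0,0,-7],[0.035,0,0,0,-7],[0.035,0,0,0,-7],[0.035,0,0,0,-7],[0.035,0,0,0,-7],[0.035,0,0,0,-7],[0.035,0,0,0,-5.2]]'
python3 -m pendant '[[0.035,0,0,0,0],[0.035,0,0,0,0]]'
python3 -c "
from clips import *
to((.4441,-.1722,.30),23.6)
clips('top')"
```

```text
t: 24.8
eef_pos: [0.5597, 0.276, 0.3263]
tool_rot: [-0.0, 0.962, 0.273, 0.001]
contact_force: [0.3, -0.1, -0.5]
gripper_width: 0.414
grasp_force: 0.0
t: 25.8
eef_pos: [0.5598, 0.2755, 0.3256]
tool_rot: [0.001, 0.545, 0.838, 0.0]
contact_force: [-0.4, -0.9, -0.7]
gripper_width: 0.412
grasp_force: 0.0
t: 25.97
eef_pos: [0.5598, 0.2757, 0.3252]
tool_rot: [0.0, 0.549, 0.836, 0.0]
contact_force: [0.3, 0.3, 0.2]
gripper_width: 0.412
grasp_force: 0.0
shift mm [-365.1 -284.    24.9] rows>=11.1 yaw -0.2 jaw heading 23.4 tilt z [ 0.001  0.    -1.   ] q7 0.14
[184. 175.] 122 ([0.5536, 0.2757], 86, 30, 21.5) z 0.015
```

```bash
python3 -m pendant '[[0.035,-0.0261,-0.0203,0,0],[0.035,-0.0261,-0.0203,0,0],[0.035,-0.0261,-0.0203,0,0],[0.035,-0.0261,-0.0203,0,0],[0.035,-0.0261,-0.0203,0,0],[0.035,-0.0261,-0.0203,0,0],[0.035,-0.0261,-0.0203,0,0],[0.035,-0.0261,-0.0203,0,0],[0.035,-0.0261,-0.0203,0,0],[0.035,-0.0261,-0.0203,0,0],[0.035,-0.0261,-0.0203,0,0],[0.035,-0.0261,-0.0203,0,0]]'
python3 -m pendant '[[0.035,-0.0261,-0.0203,0,0],[0.035,-0.0261,-0.0203,0,0],[0.035,0,0,0.02,0],[0.035,0,0,0,0],[0.035,0,0,0,0]]'
python3 - <<'E'
from clips import *
to((.4441,-.1722,.18),23.6)
p,d=bot.read_camera('wrist');m=bot.camera_model('wrist');W=cloud(p,d,m)
k=(W[...,2]>.006)&(W[...,2]<.03)&(np.hypot(W[...,0]-.444,W[...,1]+.172)<.085)
P=W[k];print(len(P),rect(P[:,:2]),np.percentile(P[:,2],95))
clips('top')
cv2.imwrite('pics/w5.png',np.hstack([p[:, :400],cv2.resize(bot.read_camera('top')[0][100:280,120:340],None,fx=2,fy=2)[:420]][:1]))
E
```

```text
t: 27.02
eef_pos: [0.4611, -0.1099, 0.3246]
tool_rot: [0.0, 0.549, 0.836, 0.0]
contact_force: [1.0, -0.4, 0.3]
gripper_width: 0.409
grasp_force: 0.0
t: 27.43
eef_pos: [0.4451, -0.1722, 0.3039]
tool_rot: [-0.001, 0.549, 0.836, -0.0]
contact_force: [-0.9, 0.2, 0.7]
gripper_width: 0.409
grasp_force: 0.0
shift mm [  0.2  -0.7 123.9] rows>=3.0 yaw -0.1 jaw heading 23.5 tilt z [-0.002  0.    -1.   ] q7 0.96
2448 ([0.4461, -0.1733], 135, 16, -66.3) 0.01619877588627123
[184. 175.] 118 ([0.5594, 0.276], 79, 11, 2.5) z 0.014
[156. 176.] 138 ([0.5585, 0.345], 79, 12, 2.3) z 0.014
```

View pics/w5.png

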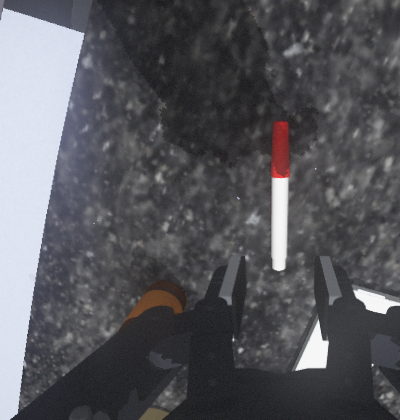

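Both clips are in their bays. The marker lies at (280,195), measuring 135x16 mm at -66°. Descending.

```bash
python3 -m pendant '[[0.035,-0.0014,0.0005,0.02,0],[0.035,0,0,0.03,0],[0.035,0,0,0.03,0],[0.035,0,0,0.025,0],[0.035,0,0,0.01,0],[0.035,0,0,0.005,0],[0.035,0,0,0.002,0],[0.035,0,0,0,0],[0.035,0,0,0,0],[0.035,0,0,0,0]]'
python3 -c "
from clips import *
to((.4461,-.1733,.176),23.7)"
```

```text
t: 28.42
eef_pos: [0.447, -0.1735, 0.1833]
tool_rot: [0.001, 0.548, 0.837, 0.0]
contact_force: [1.0, 0.1, 0.3]
gripper_width: 0.409
grasp_force: 0.0
shift mm [ 0.6 -0.8  7.3] rows>=0.2 yaw -0.1 jaw heading 23.6 tilt z [ 0.002 -0.    -1.   ] q7 1.16
```

```bash
python3 -m pendant '[[0.035,0.0006,-0.0008,0.003,0],[0.035,0,0,0.003,0],[0.035,0,0,0,0],[0.0,0,0,0,0],[0.0,0,0,0,0],[0,0,0,0,0],[0,0,0,0,0],[0,0,0,0,0],[0,0,0,0,0]]' 25
python3 -m pendant '[[0,0,0,-0.01,0],[0,0,0,-0.025,0],[0,0,0,-0.025,0],[0,0,0,-0.02,0],[0,0,0,-0.01,0],[0,0,0,0,6.2],[0,0,0,0,6.2],[0,0,0,0,6.2],[0,0,0,0,0],[0,0,0,0,0]]'
python3 -c "
from h import *
to((.5693,-.3088,.265),5)"
```

```text
t: 29.17
eef_pos: [0.4454, -0.1733, 0.1763]
tool_rot: [-0.0, 0.548, 0.837, -0.0]
contact_force: [-1.2, -0.2, 4.0]
gripper_width: 0.171
grasp_force: 24.5
t: 30.0
eef_pos: [0.4454, -0.173, 0.2661]
tool_rot: [-0.0, 0.674, 0.738, -0.0]
contact_force: [0.2, -0.2, 0.4]
gripper_width: 0.172
grasp_force: 24.5
shift mm [-146.5  111.1    1.1] rows>=4.4 yaw 0.2 jaw heading 5.2 tilt z [-0.001 -0.    -1.   ] q7 0.78
```

```bash
python3 -m pendant '[[0,-0.0183,0.0139,0,0],[0,-0.0183,0.0139,0,0],[0,-0.0183,0.0139,0,0],[0,-0.0183,0.0139,0,0],[0,-0.0183,0.0139,0,0],[0,-0.0183,0.0139,0,0],[0,-0.0183,0.0139,0,0],[0,-0.0183,0.0139,0,0],[0,0,0,0,0],[0,0,0,0,0]]'
python3 -c "
from h import *
to((.5693,-.3088,.185),5)
p,d=bot.read_camera('wrist');cv2.imwrite('pics/w6.png',p)"
```

```text
t: 30.83
eef_pos: [0.569, -0.3102, 0.2657]
tool_rot: [-0.0, 0.675, 0.738, -0.0]
contact_force: [-0.5, 0.1, 0.1]
gripper_width: 0.168
grasp_force: 24.5
shift mm [ 1.4  0.5 80.7] rows>=1.9 yaw 0.1 jaw heading 5.1 tilt z [-0.001 -0.    -1.   ] q7 0.92
```

View pics/w6.png

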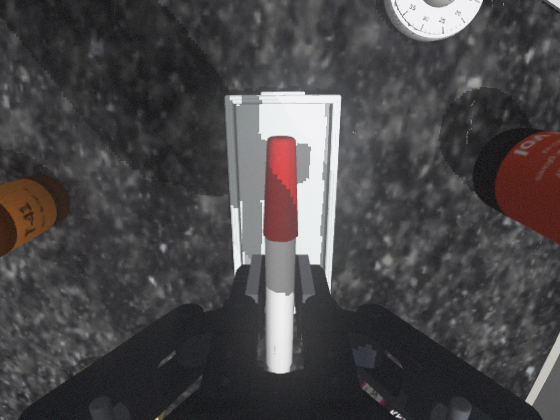

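Marker is aligned over the tray. Lowering.

```bash
python3 -m pendant '[[0,0.0014,0.0005,0.015,0],[0,0,0,0.025,0],[0,0,0,0.02,0],[0,0,0,0.01,0],[0,0,0,0.006,0],[0,0,0,0.002,0],[0,0,0,0.001,0],[0,0,0,0.001,0],[0,0,0,0.001,0],[0,0,0,0,0],[0,0,0,0,0]]'
python3 -m pendant '[[0,0,0,0.001,0],[0,0,0,0.001,0],[0,0,0,0,0]]'
```

```text
t: 31.8
eef_pos: [0.5695, -0.3081, 0.1857]
tool_rot: [0.0, 0.676, 0.737, 0.0]
contact_force: [0.5, -0.2, 0.3]
gripper_width: 0.17
grasp_force: 24.5
t: 32.05
eef_pos: [0.5693, -0.3079, 0.1831]
tool_rot: [-0.0, 0.676, 0.737, -0.0]
contact_force: [-0.7, 1.0, -0.4]
gripper_width: 0.167
grasp_force: 24.5
```

```bash
python3 -m pendant '[[0,0,0,0.001,0],[0,0,0,0.001,0],[0,0,0,0.001,0],[0,0,0,0,0],[0,0,0,0,0]]'
```

```text
t: 32.47
eef_pos: [0.5694, -0.308, 0.1803]
tool_rot: [-0.0, 0.676, 0.737, 0.0]
contact_force: [-0.4, 0.7, 3.7]
gripper_width: 0.167
grasp_force: 24.8
```

```bash
python3 -m pendant '[[0.028,0,0,0,0],[0.028,0,0,0,0],[0.028,0,0,0,0],[0.028,0,0,-0.005,0],[0.028,0,0,-0.015,0],[0.028,0,0,-0.03,0],[0.028,0,0,-0.035,0],[0.028,0,0,-0.035,0],[0.07,0,0,-0.035,3],[0.07,0,0,-0.02,0],[0.07,0,0,0,0],[0.07,0,0,0,0]]'
python3 -c "
from h import *
to((.380,-.3138,.355),1.7)"
```

```text
t: 33.47
eef_pos: [0.5695, -0.3083, 0.3578]
tool_rot: [0.002, 0.695, 0.719, 0.001]
contact_force: [-1.1, 0.1, -0.4]
gripper_width: 0.818
grasp_force: 0.0
shift mm [   1.1 -189.6    2.1] rows>=4.5 yaw 0.3 jaw heading 2.0 tilt z [ 0.004 -0.001 -1.   ] q7 0.81
```

```bash
python3 -m pendant '[[0.07,0,-0.0271,0,0],[0.07,0,-0.0271,0,0],[0.07,0,-0.0271,0,0],[0.07,0,-0.0271,0,0],[0.07,0,-0.0271,0,0],[0.07,0,-0.0271,0,0],[0.07,0,-0.0271,0,0],[0.07,0,0,0,0],[0.07,0,0,0,0],[0.07,0,0,0,0]]'
python3 - <<'E'
from h import *
to((.380,-.3138,.258),1.7)
p,d=bot.read_camera('wrist');m=bot.camera_model('wrist');W=cloud(p,d,m)
k=(abs(W[...,2]-.116)<.006)&(np.hypot(W[...,0]-.38,W[...,1]+.314)<.04)
P=W[k];print(len(P),rect(P[:,:2]),P.mean(0))
p,d=bot.read_camera('top');m=bot.camera_model('top');W=cloud(p,d,m)
k=(W[...,2]>.009)&(W[...,2]<.03)&(abs(W[...,0]-.5694)<.022)&(abs(W[...,1]+.308)<.074);P=W[k];print('marker',len(P),rect(P[:,:2]),P[:,2].mean())
k=(W[...,2]>.1)&(W[...,2]<.14)&(abs(W[...,0]-.638)<.04)&(abs(W[...,1]-.044)<.03);P=W[k];print('bottle',len(P),rect(P[:,:2]),P.mean(0))
E
```

```text
t: 34.3
eef_pos: [0.3802, -0.3143, 0.355]
tool_rot: [-0.0, 0.695, 0.719, 0.0]
contact_force: [0.5, -0.5, 0.6]
gripper_width: 0.82
grasp_force: 0.0
shift mm [ 0.4 -0.2 97. ] rows>=2.3 yaw 0.3 jaw heading 2.0 tilt z [ 0.  0. -1.] q7 0.92
1405 ([0.3816, -0.3165], 30, 30, -46.1) [ 0.38136027 -0.31543475  0.11629603]
marker 322 ([0.5711, -0.3061], 134, 35, -88.6) 0.017063310100549227
bottle 165 ([0.6351, 0.0447], 31, 29, -52.4) [0.63394569 0.04534895 0.11930493]
```

```bash
python3 -m pendant '[[0.07,-0.001,0.0006,0.02,0],[0.07,0,0,0.03,0],[0.07,0,0,0.025,0],[0.07,0,0,0.015,0],[0.07,0,0,0.005,0],[0.07,0,0,0,0],[0.07,0,0,0,0],[0.02,0,0,0,0],[0.02,0,0,0,0],[0.02,0,0,0,0],[0.02,0,0,0,0],[0.02,0,0,0,0]]' 30
python3 -m pendant '[[0.02,0,0,0,0],[0.02,0,0,0,0],[0.02,0,0,0,0],[0.02,0,0,0,0]]'
python3 -m pendant '[[0.02,0,0,-0.01,0],[0.02,0,0,-0.02,0],[0.02,0,0,-0.03,0],[0.02,0,0,-0.03,0],[0.02,0,0,-0.03,0],[0.02,0,0,-0.01,0],[0.02,0,0,0,0],[0.02,0,0,0,0]]'
python3 -c "
from h import *
to((.6397,-.0227,.39),1.7)"
```

```text
t: 35.4
eef_pos: [0.3806, -0.3165, 0.2622]
tool_rot: [0.001, 0.695, 0.719, 0.001]
contact_force: [-4.5, 2.5, 18.8]
gripper_width: 0.364
grasp_force: 51.5
t: 35.73
eef_pos: [0.3805, -0.3164, 0.2622]
tool_rot: [0.001, 0.695, 0.719, 0.001]
contact_force: [-3.7, 2.5, 18.0]
gripper_width: 0.366
grasp_force: 51.4
t: 36.4
eef_pos: [0.3804, -0.3151, 0.3901]
tool_rot: [0.0, 0.694, 0.72, 0.001]
contact_force: [-0.0, -0.3, -1.1]
gripper_width: 0.365
grasp_force: 49.0
shift mm [283.  269.6   0.6] rows>=9.4 yaw 0.3 jaw heading 2.0 tilt z [ 0.001  0.001 -1.   ] q7 0.87
```

```bash
python3 -m pendant '[[0.02,0.012,0.0114,0,0],[0.02,0.0226,0.0215,0,0],[0.02,0.0226,0.0215,0,0],[0.02,0.0226,0.0215,0,0],[0.02,0.0226,0.0215,0,0],[0.02,0.0226,0.0215,0,0],[0.02,0.0226,0.0215,0,0],[0.02,0.0226,0.0215,0,0],[0.02,0.0226,0.0215,0,0],[0.02,0.0226,0.0215,0,0],[0.02,0.0226,0.0215,0,0],[0.02,0.0226,0.0215,0,0]]'
python3 -m pendant '[[0.02,0.0226,0.0215,0,0],[0.02,0,0,0,0],[0.02,0,0,0,0],[0.02,0,0,0,0]]'
python3 -c "
from h import *
to((.6397,-.0227,.272),1.7)
p,d=bot.read_camera('wrist');cv2.imwrite('pics/w7.png',p)"
```

```text
t: 37.4
eef_pos: [0.6193, -0.0449, 0.3873]
tool_rot: [-0.002, 0.695, 0.719, -0.001]
contact_force: [0.3, 0.4, -1.0]
gripper_width: 0.363
grasp_force: 49.0
t: 37.73
eef_pos: [0.6391, -0.0236, 0.388]
tool_rot: [-0.001, 0.695, 0.719, -0.002]
contact_force: [-1.1, -0.8, -1.6]
gripper_width: 0.365
grasp_force: 49.0
shift mm [  0.9   1.1 116. ] rows>=2.8 yaw 0.3 jaw heading 2.0 tilt z [-0.004 -0.001 -1.   ] q7 0.31
```

View pics/w7.png

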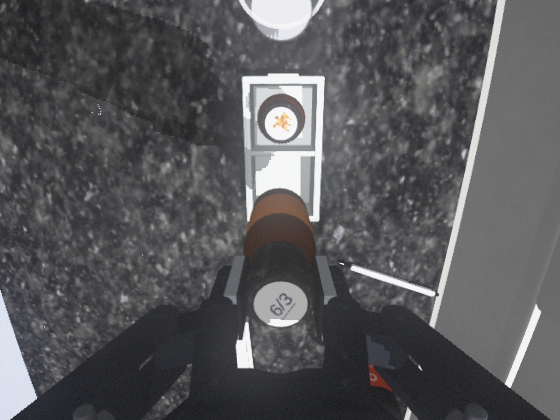

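Second bottle hangs straight over the free bay, and the first stands centred at (281,120). Lowering.

```bash
python3 -m pendant '[[0.02,0.0009,0.0011,0.01,0],[0.02,0,0,0.02,0],[0.02,0,0,0.025,0],[0.02,0,0,0.025,0],[0.02,0,0,0.02,0],[0.02,0,0,0.01,0],[0.02,0,0,0.003,0],[0.02,0,0,0.001,0],[0.02,0,0,0,0],[0.02,0,0,0,0],[0.02,0,0,0,0]]'
```

```text
t: 38.7
eef_pos: [0.6413, -0.0223, 0.2775]
tool_rot: [0.001, 0.695, 0.719, 0.001]
contact_force: [0.5, -0.5, -0.1]
gripper_width: 0.365
grasp_force: 48.9
```

```bash
python3 -m pendant '[[0.02,0,0,0.001,0],[0.02,0,0,0.001,0],[0.02,0,0,0.001,0],[0.02,0,0,0.001,0],[0.02,0,0,0,0]]'
```

```text
t: 39.12
eef_pos: [0.6408, -0.0221, 0.2719]
tool_rot: [-0.0, 0.695, 0.719, -0.0]
contact_force: [0.5, -0.0, -0.1]
gripper_width: 0.36
grasp_force: 48.9
```

```bash
python3 -m pendant '[[0.02,0,0,0.001,0],[0.02,0,0,0.001,0],[0.02,0,0,0.001,0],[0.02,0,0,0.001,0],[0.02,0,0,0,0]]'
```

```text
t: 39.53
eef_pos: [0.6408, -0.0222, 0.2679]
tool_rot: [-0.0, 0.695, 0.719, -0.0]
contact_force: [0.5, 0.5, -1.3]
gripper_width: 0.363
grasp_force: 48.9
```

```bash
python3 -m pendant '[[0.02,0,0,0.001,0],[0.02,0,0,0.001,0],[0.02,0,0,0,0],[0.02,0,0,0,0]]'
```

```text
t: 39.87
eef_pos: [0.641, -0.0224, 0.2674]
tool_rot: [-0.0, 0.695, 0.719, 0.0]
contact_force: [-4.6, 0.6, 8.0]
gripper_width: 0.365
grasp_force: 51.6
```

Contact. Release, rise and check everything.

```bash
python3 -m pendant '[[0.06,0,0,0,0],[0.06,0,0,0,0],[0.06,0,0,0,0],[0.06,0,0,0,0],[0.06,0,0,-0.01,0],[0.06,0,0,-0.02,0],[0.06,0,0,-0.03,0],[0.06,0,0,-0.03,0],[0.06,0,0,-0.03,0],[0.06,0,0,0,0]]'
python3 -m pendant '[[0.06,0,-0.035,0,0],[0.06,0,-0.035,0,0],[0.06,0,-0.035,0,0],[0.06,0,-0.035,0,0],[0.06,0,-0.035,0,0],[0.06,0,0,0,0],[0.06,0,0,0,0]]'
python3 - <<'E'
from h import *
p,d=bot.read_camera('top');m=bot.camera_model('top');W=cloud(p,d,m)
for y in(.044,-.023):
    k=(W[...,2]>.1)&(W[...,2]<.14)&(abs(W[...,0]-.638)<.04)&(abs(W[...,1]-y)<.03);P=W[k];print('bottle',len(P),P.mean(0).round(4) if len(P) else 0)
for n,z,x,y in(('beaker',.08,.632,.149),('timer',.03,.65,-.149)):
    k=(W[...,2]>z)&(W[...,2]<z+.02)&(np.hypot(W[...,0]-x,W[...,1]-y)<.05);P=W[k];print(n,len(P),rect(P[:,:2]) if len(P)>5 else 0)
cv2.imwrite('pics/f.png',cv2.resize(p[80:280,120:480],None,fx=2.2,fy=2.2,interpolation=2))
E
```

```text
t: 40.7
eef_pos: [0.6425, -0.0234, 0.3932]
tool_rot: [0.004, 0.695, 0.719, 0.004]
contact_force: [1.8, -1.0, 0.1]
gripper_width: 0.702
grasp_force: 0.0
t: 41.28
eef_pos: [0.4645, -0.0286, 0.3866]
tool_rot: [-0.001, 0.695, 0.719, 0.001]
contact_force: [1.2, -0.2, -0.0]
gripper_width: 0.701
grasp_force: 0.0
bottle 167 [0.6338 0.0453 0.1192]
bottle 164 [ 0.6376 -0.02    0.1194]
beaker 151 ([0.6327, 0.1489], 69, 68, 89.3)
timer 75 ([0.6508, -0.1487], 23, 22, 85.5)
```

View pics/f.png

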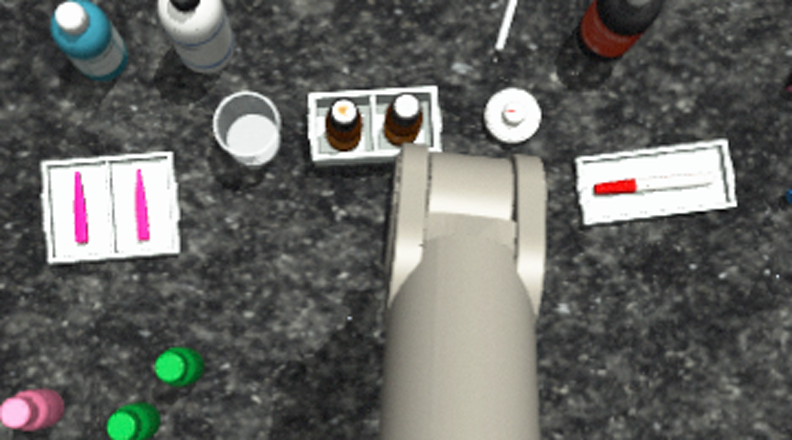

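The picture shows both bottles upright in the crate (343,120 and 405,115), the clips in their bays (80,205 and 142,205) and the marker in its tray (650,185). The beaker and timer are where they stood. Handing in.

```bash
python3 -c "
from station import bot
print(bot.hand_in())"
```

```text
the job is handed in; nothing more can be done
None
```

The job is handed in at about 41 s of the 144 s allowed: both amber bottles stand in the crate bays, both clips lie in the clip tray, the marker is in its tray, and the beaker and timer did not move; the hand-in gave no verdict.

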